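# Swap lamp and sensor, then hold the ball tray in the shadow gauge

### The job

On the long grey gauge plate, first swap the tall slim lamp and the short stout sensor, so that each stands upright, released and fully down in the round seat where the other one stood, without knocking either over. Then pick up the little tray by the bar over it, and carry it so that the loose steel ball never leaves its pocket to the middle of the plate, half-way between lamp and sensor, with the ball 80 mm above the table top. Finish while still holding the tray there, level and still in the gripper and touching nothing else; leave the bracket, the screwdriver and the spare post where they lie.

Things in the scene. Friction and masses are not known exactly. Their poses are not given: they have to be found in the camera images.
- plate: Fixed grey gauge plate on the table, 100 x 360 x 12 mm (x, y, z). Origin at the centre of its underside, z up; its y axis runs along its length. Two round seats, 52 mm wide and 6 mm deep (their floor 6 mm above the table), are sunk in its top, 240 mm apart; between them the top is flat and free, and wide enough to park a lamp or sensor on.
- plate_hole0 (a point): Centre of the mouth of one seat, on the plate's top face (12 mm above the table), 120 mm to +y of the plate's middle.
- plate_hole1 (a point): The same for the other seat, 120 mm to -y of the plate's middle.
- plate_mid (a point): Middle of the plate's top face, half-way between the seats, 12 mm above the table.
- lamp_mid (a point): Lamp, loose, upright, round and the same from all sides, 84 mm tall, about 0.2 kg: steel foot 44 mm wide and 10 mm high, above it a black barrel 30 mm wide with a frosted white band near the top. The point lies on its axis half-way up, 42 mm above its underside; z up. It starts in one of the seats (either one), the sensor in the other.
- sensor_mid (a point): Sensor, loose, upright, round and the same from all sides, 62 mm tall, about 0.24 kg: steel cylinder 44 mm wide and 48 mm high with a white dome on top. The point lies on its axis half-way up, 31 mm above its underside; z up.
- tray: Loose dark steel carrying tray, 110 x 70 x 6 mm (x, y, z), about 0.18 kg, standing on the table to the left or the right of the plate; origin at the centre of its underside, z up. A bar runs over it along its x axis on two end uprights (6 mm thick, 14 mm wide). In the centre of its top lies a round pocket 32 mm wide with a rim 3.5 mm high.
- tray_handle (a point): Centre of the tray's black bar, 67 mm above the tray's underside, over the pocket. The bar is 106 mm long along the tray's x, 14 mm wide along the tray's y, 14 mm high, with 54 mm free under it above the tray's top.
- tray_pocket (a point): Where the ball's centre is when it lies in the middle of the pocket, 18.5 mm above the tray's underside and 48.5 mm below tray_handle.
- ball_center (a point): Centre of the loose steel ball, 25 mm wide, 64 g, which lies in the tray's pocket with 3.5 mm of play all round.
- bracket: Bystander: loose black plate 75 x 50 x 12 mm, on the other side of the gauge plate from the tray. Origin at the centre of its underside.
- screwdriver: Bystander: screwdriver lying between the robot and the gauge plate, roughly across, about 0.2 m long and up to 30 mm thick.
- spare_post: Bystander: thin steel post 13 mm wide on a 36 mm foot, 58 mm tall, beyond the gauge plate. Origin at the centre of its underside.
Not all that is in view belongs to the job. What is shaped like the part that bears sensor_mid but red is not meant.

How it is judged:
By the outcome, as a careful person would: the job done as asked, in the order asked, and still so for the second after the job is handed in, while the arm keeps its last pose, push and grip.
It also fails if it takes over 72 s, if anything falls off the work surface, if the arm or the gripper's body presses on something with over 40 N, if the wrist force passes 120 N, or if a joint passes its speed limit or range.

### The arm

A 7-joint arm with a two-finger parallel gripper is mounted at the origin on the work surface. World frame = base frame: x ahead of the robot, y to its left, z up, the work surface at z = 0. Lengths are in m, angles in rad, forces in N, time in s.
With the tool pointing down it reaches from about 0.4 to 0.85 m from the base axis. Payload 10.4 kg.
Tool frame: the origin (TCP) lies between the finger pads; the fingertips stand 11 mm ahead of it and the grasp point (between the pads) lies 8 mm behind it; z points along the fingers, y is the direction in which the jaws open and shut (so a half turn about z gives the same grasp; the last joint's range is limited). The gripper opens to 87 mm and grips with 3 to 60 N. Pads are 19 mm wide; open, the fingers measure 117 mm over their backs; the gripper's body (75 mm by 190 mm) begins 51 mm behind the grasp point.
Start: joints at [-1.275, 0.332, -0.065, 1.46, 0.022, 1.35, -0.088], TCP at [0.196, 0.594, 0.234] pointing down, gripper open.
Joint ranges: [-2.6, 2.6], [-0.5, 2.12], [-1.47, 1.34], [0.16, 2.42], [-1.27, 4.41], [0.06, 2.06], [-2.6, 2.6]. Speed limits (rad/s): [2.22, 2.22, 2.79, 2.79, 3.14, 3.14, 3.14].

### API

Orientations are given as a unit quaternion [x, y, z, w].
In Python, from bench import r, eyes gives the robot as it stands.
- The arm moves only by the shell command python3 -m inch 'ROWS' [FORCE]. ROWS is a JSON object of lists of equal length, an entry for each row: "translation": the shift along the world's x, y, z scaled (see below), a list of three; "rot": the turn, a rotation vector about the world's x, y, z scaled (see below), a list of three; "jaw": the finger opening in mm, from 0 to 87. In form: {"translation": [[tx, ty, tz], ...], "rot": [[ax, ay, az], ...], "jaw": [jaw, ...]}. A call has 1 to 20 rows; each row is the pose to reach, as a shift and turn from the pose measured when the call began; what a row does not reach only later rows make up. The controller multiplies each number of a shift by 100 mm and each number of a turn by 60 degrees. A row lasts 1/10 s, in which the tool goes at most 50 mm and 8.59 degrees, less where a joint would pass 70% of its speed; a pose out of reach is approached as far as the arm can. A call with a number of a shift or a turn outside -1 to 1 is refused whole. A call with a gripper value outside its range is refused whole. The fingers move at their own pace and stop on an object; FORCE is the grip in N (left out, the last holds). Time passes only in rows, so rows that repeat a pose let the fingers close. It gives the time, the measured TCP pose, the force and the opening at its end, in the units of the state.
- r.read_state(): the state, without advancing time (a new reading comes with each control period).
- eyes.camera(name): name is "side" or "top" or "wrist"; returns the picture (384x512x3 uint8, blue, green, red); there is no depth.
- eyes.calibration(name): a dict with "fx", "fy", "cx", "cy" (pixels), "R" (3x3) and "t" (3): a world point X has camera coordinates R X + t; the wrist camera has in their place "hand_eye" (4x4, takes a point from camera to tool coordinates, whose origin is the TCP and whose axes are the flange's). Camera axes: x right, y down, z forward; pixel columns grow to the right and rows downward; lengths in m; the calibration is good to about 2 mm. The wrist camera is an equidistant fisheye: a pixel r from the principal point sees the ray r / f radians off the axis. A picture is of the moment at which its call begins: read the wrist's pose just before it. calibration takes no time and is no camera call.
- r.close_job(): hands the job in, once; it reports no verdict.
The state is a dict: "time": time; "joint_positions": joint angles; "joint_vel": joint speeds; "joint_torque": joint torques, N m; "ee_pos": TCP position; "eef_rot": TCP orientation; "ft_force": force on the tool from outside, world axes, zero at the start; "torque": the same for the moment, N m; "width": finger opening in m.
Only numpy, scipy, OpenCV 4.12 (cv2) and the standard library are available. Lean on these libraries where they do the work, as an engineer would, in place of code of your own. Each camera call takes 0.05 s, during which the arm holds its last target. There are 200 camera calls.

## Working session

There is one attempt and no reset: what is moved stays moved. The work goes in short steps, Python scripts to look and compute and a shell command to move; the robot and the scene stay as the last step left them, time stands still between calls to the robot, and variables do not carry over. Pictures are saved under pics/ and viewed, about 8 in all and at most 12, crops included, and the job is handed in when it is done.

```bash
ls; mkdir -p pics; python3 - <<'E'
from bench import r, eyes
import cv2
s=r.read_state(); print({k:(v if isinstance(v,float) else [round(float(x),4) for x in __import__('numpy').ravel(v)]) for k,v in s.items()})
for n in("top","side"):
    cv2.imwrite(f"pics/{n}0.png",eyes.camera(n)); print(n,eyes.calibration(n))
print(eyes.calibration("wrist"))
a=cv2.imread("pics/top0.png")
cv2.imwrite("pics/top0b.png",cv2.resize(a,(800,600),interpolation=cv2.INTER_CUBIC))
b=cv2.imread("pics/side0.png")
cv2.imwrite("pics/side0b.png",cv2.resize(b,(800,600),interpolation=cv2.INTER_CUBIC))
E
```

```text
pics
{'time': 0.0, 'joint_positions': [-1.2746, 0.3329, -0.0647, 1.4609, 0.0216, 1.3499, -0.0885], 'joint_vel': [-0.0008, -0.0005, 0.001, -0.0001, 0.001, 0.001, 0.0029], 'joint_torque': [-0.0003, -62.3262, 0.0243, -38.9905, -0.0615, 0.0396, 0.0001], 'ee_pos': [0.1958, 0.5932, 0.2327], 'eef_rot': [0.1587, 0.9873, -0.0007, -0.0001], 'ft_force': [0.0279, 0.2449, -0.0222], 'torque': [0.0128, 0.0248, -0.0135], 'width': 0.08687035161968429}
top {'fx': 414.1573681532265, 'fy': 414.1573681532265, 'cx': 251.6389526811524, 'cy': 191.3647512285301, 'R': array([[ 0.00638075, -0.9999469 , -0.00809206],
       [-0.98646002, -0.00496811, -0.16392666],
       [ 0.16387776,  0.00902847, -0.98643934]]), 't': array([-0.01372423,  0.56485704,  0.99951804])}
side {'fx': 400.36497383478536, 'fy': 400.36497383478536, 'cx': 244.16072928426595, 'cy': 191.9436040608767, 'R': array([[ 0.93499726, -0.35441151, -0.01313775],
       [-0.18859803, -0.46549888, -0.86472052],
       [ 0.30035129,  0.81098907, -0.50208149]]), 't': array([-0.5275763 ,  0.17932168,  0.74643067])}
{'fx': 297.3186396354542, 'fy': 297.3186396354542, 'cx': 258.81969989587685, 'cy': 194.04771522347554, 'hand_eye': array([[-3.08912728e-04, -9.69655102e-01, -2.44476762e-01,
         6.65201148e-02],
       [ 9.99999949e-01, -2.78622915e-04, -1.58479609e-04,
         1.72618056e-04],
       [ 8.55537336e-05, -2.44476798e-01,  9.69655139e-01,
        -1.50656348e-01],
       [ 0.00000000e+00,  0.00000000e+00,  0.00000000e+00,
         1.00000000e+00]])}
```

View pics/top0b.png

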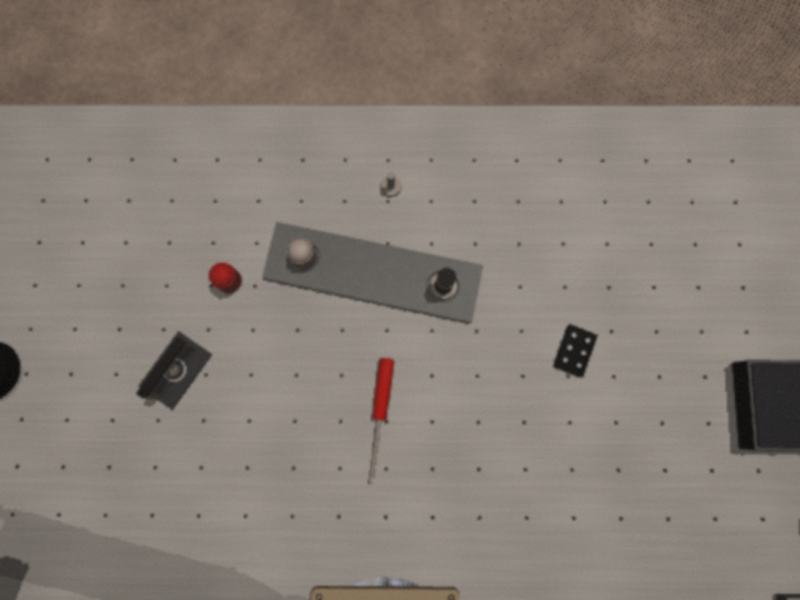

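View pics/side0b.png

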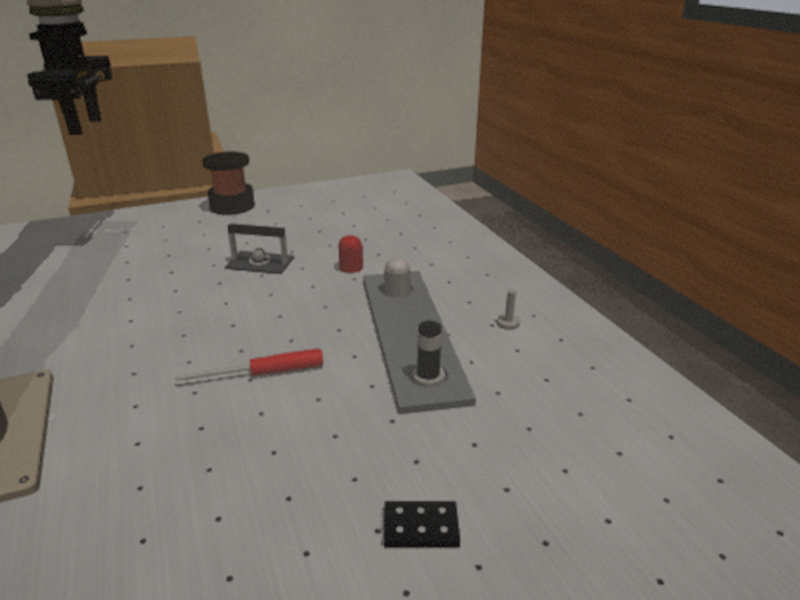

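Candidates for the sensor are the white-domed cylinder in the plate at (300,252) and the red lookalike outside it at (224,278). For the lamp they are the black barrel with a foot in the plate at (445,283) and the thin spare post at (390,186). The tray is at (175,370) and the spool at the far left is not part of the job. I choose the two parts standing in the plate and will check them in an enlarged crop.

```bash
cat > h.py <<'E'
import numpy as np, cv2
from bench import r, eyes
from scipy.spatial.transform import Rotation as Ro
def back(cal,u,v,z):
    d=cal["R"].T@np.array([(u-cal["cx"])/cal["fx"],(v-cal["cy"])/cal["fy"],1]); c=-cal["R"].T@cal["t"]
    return c+d*(z-c[2])/d[2]
def proj(cal,X):
    p=cal["R"]@np.array(X)+cal["t"]; return cal["fx"]*p[0]/p[2]+cal["cx"],cal["fy"]*p[1]/p[2]+cal["cy"]
def wback(pos,q,u,v,z):
    c=eyes.calibration("wrist"); x=np.array([u-c["cx"],v-c["cy"]]); n=np.linalg.norm(x); th=n/c["fx"]
    d=np.r_[x/n*np.sin(th),np.cos(th)]; H=c["hand_eye"]; R=Ro.from_quat(q).as_matrix()
    d=R@H[:3,:3]@d; o=R@H[:3,3]+pos
    return o+d*(z-o[2])/d[2]
def wproj(pos,q,X):
    c=eyes.calibration("wrist"); H=c["hand_eye"]; R=Ro.from_quat(q).as_matrix()
    p=H[:3,:3].T@(R.T@(np.array(X)-pos)-H[:3,3]); th=np.arctan2(np.hypot(p[0],p[1]),p[2]); k=c["fx"]*th/np.hypot(p[0],p[1])
    return c["cx"]+k*p[0],c["cy"]+k*p[1]
def st():
    s=r.read_state(); return np.array(s["ee_pos"]),np.array(s["eef_rot"]),s
E
python3 - <<'E'
from h import *
a=cv2.imread("pics/top0.png")
cv2.imwrite("pics/crop1.png",cv2.resize(a[135:270,85:315],None,fx=3.4,fy=3.4,interpolation=cv2.INTER_CUBIC))
c=eyes.calibration("top"); f=.64
P=[back(c,(u+.5)*f-.5,(v+.5)*f-.5,.012) for u,v in[(276,222),(482,265),(471,322),(263,280)]]
for p in P: print(p.round(4))
P=np.array(P);print("len",np.linalg.norm(P[0]-P[1]),np.linalg.norm(P[3]-P[2]),"w",np.linalg.norm(P[0]-P[3]),np.linalg.norm(P[1]-P[2]),"mid",P.mean(0))
ax=(P[0]+P[3]-P[1]-P[2]);ax/=np.linalg.norm(ax);print("yaxis",ax,np.degrees(np.arctan2(-ax[0],ax[1])))
E
```

```text
[0.7034 0.1912 0.012 ]
[ 0.6299 -0.1589  0.012 ]
[ 0.5331 -0.1391  0.012 ]
[0.6024 0.2094 0.012 ]
len 0.3576893456526422 0.3553568375420791 w 0.10259134553861189 0.09882289145568844 mid [0.617224  0.0256766 0.012    ]
yaxis [0.20026551 0.97974166 0.        ] -11.552485916087504
```

View pics/crop1.png

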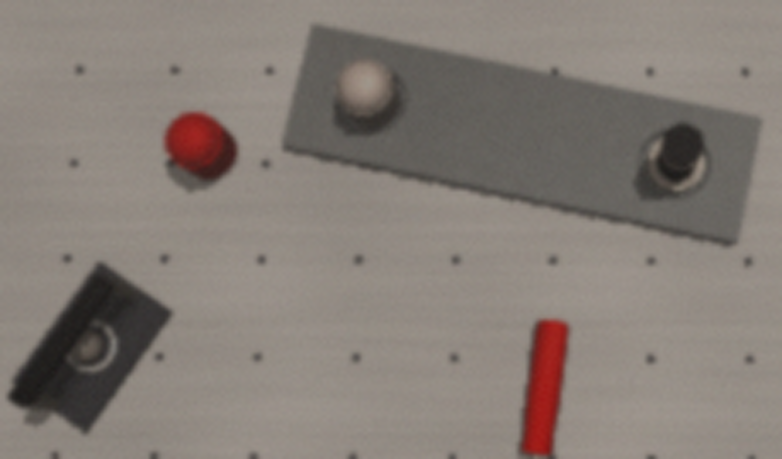

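The crop confirms the choice: the sensor, a white dome on steel, stands in the left seat at crop (365,92) and the lamp in the right seat at (680,155). The red lookalike is at (200,143), off the plate, and the tray is at (92,345). I'll fly towards the tray and look with the wrist camera there and above the plate.

```bash

python3 -m inch '{"translation":[[0.8,-0.8,0],[0.8,-0.8,0],[0.8,-0.8,0],[0.8,-0.8,0]],"rot":[[0,0,0],[0,0,0],[0,0,0],[0,0,0]],"jaw":[87,87,87,87]}' 40
python3 -m inch '{"translation":[[0.8,-0.8,0],[0.8,-0.8,0],[0.8,-0.8,0],[0.8,-0.8,0]],"rot":[[0,0,0],[0,0,0],[0,0,0],[0,0,0]],"jaw":[87,87,87,87]}'
python3 -m inch '{"translation":[[0.8,-0.8,0],[0.8,-0.8,0],[0.8,-0.8,0],[0.8,-0.8,0],[0.8,-0.8,0]],"rot":[[0,0,0],[0,0,0],[0,0,0],[0,0,0],[0,0,0]],"jaw":[87,87,87,87,87]}'
python3 - <<'E'
from h import *
import json
p,q,s=st(); im=eyes.camera("wrist"); cv2.imwrite("pics/w1.png",im); cv2.imwrite("pics/w1b.png",cv2.resize(im,(800,600),interpolation=cv2.INTER_CUBIC))
json.dump([p.tolist(),q.tolist()],open("w1.json","w")); print(p,q,s["time"],s["joint_positions"])
E
```

```text
time: 0.5
ee_pos: [0.2783, 0.5112, 0.2328]
eef_rot: [0.161, 0.987, -0.001, 0.0]
ft_force: [0.3, 0.7, 1.0]
width: 0.0871
time: 0.9
ee_pos: [0.3598, 0.43, 0.2328]
eef_rot: [0.163, 0.987, -0.001, 0.001]
ft_force: [-1.0, 0.9, 0.6]
width: 0.0868
time: 1.4
ee_pos: [0.4381, 0.3523, 0.2325]
eef_rot: [0.161, 0.987, -0.001, -0.0]
ft_force: [-0.2, 0.3, 0.6]
width: 0.0872
[0.43810427 0.35232653 0.2324854 ] [ 1.61396084e-01  9.86889309e-01 -8.90143054e-04 -5.20726615e-05] 1.4 [-0.87643873  0.19227583  0.13440187  1.63986809 -0.02543615  1.31268719
  0.50863201]
```

View pics/w1b.png

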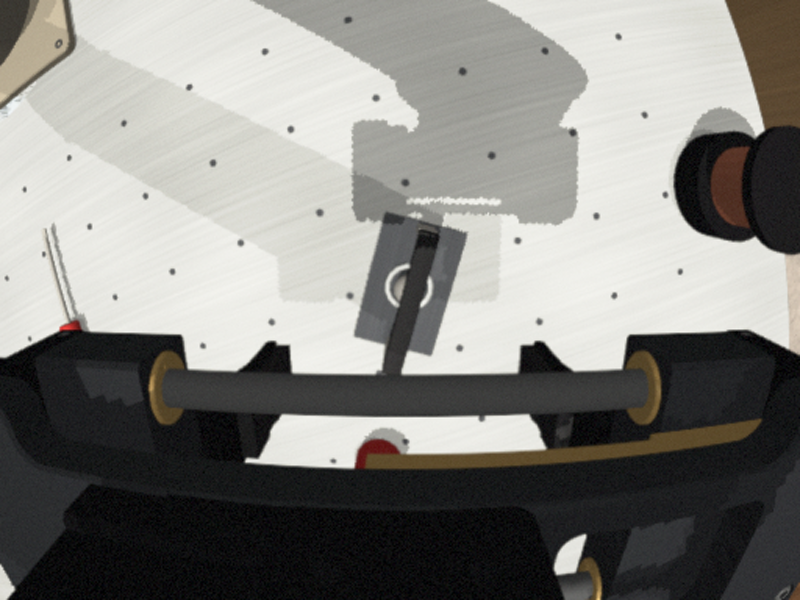

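The wrist view shows the tray (corners about (387,212), (467,234), (432,355), (355,337)) with the bar from (428,228) to (393,372) and the ball in its ring at (408,288). The red lookalike is at (380,450).

```bash
python3 - <<'E'
from h import *
import json
p,q=map(np.array,json.load(open("w1.json"))); f=.64
g=lambda u,v,z:wback(p,q,(u+.5)*f-.5,(v+.5)*f-.5,z)
P=np.array([g(u,v,.006) for u,v in[(387,212),(467,234),(432,355),(355,337)]]);print(P.round(4),P.mean(0))
print([np.linalg.norm(P[i]-P[i-1]).round(4) for i in range(4)])
e=P[0]+P[1]-P[2]-P[3]; print("tray x az",np.degrees(np.arctan2(e[1],e[0])))
print("ring",g(409,288,.0095),"bar ends",g(428,230,.074),g(393,374,.074))
c=eyes.calibration("top")
t=np.array([back(c,85+(u+.5)/3.4-.5,135+(v+.5)/3.4-.5,.006) for u,v in[(171,312),(86,433)]]);print("top",t)
for n,(u,v,z) in dict(sensor=(366,88,.06),lampfoot=(679,161,.016)).items(): print(n,back(c,85+(u+.5)/3.4-.5,135+(v+.5)/3.4-.5,z))
t=np.array([back(c,85+(u+.5)/3.4-.5,135+(v+.5)/3.4-.5,.012) for u,v in[(313,24),(761,118),(735,243),(284,149)]]);print("plate",t,t.mean(0))
E
```

```text
[[0.3883 0.3537 0.006 ]
 [0.4258 0.4099 0.006 ]
 [0.5163 0.3507 0.006 ]
 [0.4797 0.2931 0.006 ]] [0.45252628 0.35183539 0.006     ]
[np.float64(0.1096), np.float64(0.0676), np.float64(0.1081), np.float64(0.0683)]
tray x az 146.60904304118233
ring [0.4529745  0.35077744 0.0095    ] bar ends [0.40603053 0.37932785 0.074     ] [0.49583357 0.32386849 0.074     ]
top [[0.4779618  0.29207399 0.006     ]
 [0.38655626 0.35141671 0.006     ]]
sensor [0.64092961 0.13985925 0.06      ]
lampfoot [ 0.59519698 -0.09540202  0.016     ]
plate [[ 0.70393911  0.19056376  0.012     ]
 [ 0.63011866 -0.15931355  0.012     ]
 [ 0.53253878 -0.13794211  0.012     ]
 [ 0.60391661  0.2094097   0.012     ]] [0.61762829 0.02567945 0.012     ]
```

```bash

python3 -m inch '{"translation":[[0.95,-0.95,0],[0.95,-0.95,0],[0.95,-0.95,0],[0.95,-0.95,0],[0.95,-0.95,0]],"rot":[[0,0,0],[0,0,0],[0,0,0],[0,0,0],[0,0,0]],"jaw":[87,87,87,87,87]}' 25
python3 -m inch '{"translation":[[0.95,-0.95,0],[0.95,-0.95,0],[0.95,-0.95,0],[0.95,-0.95,0],[0.95,-0.95,0]],"rot":[[0,0,0],[0,0,0],[0,0,0],[0,0,0],[0,0,0]],"jaw":[87,87,87,87,87]}'
python3 -m inch '{"translation":[[0.12,-0.2,-0.5],[0.12,-0.2,-1],[0.12,-0.2,-1],[0.12,-0.2,-1],[0.12,-0.2,-1],[0.12,-0.2,-1]],"rot":[[0,0,0],[0,0,0],[0,0,0],[0,0,0],[0,0,0],[0,0,0]],"jaw":[87,87,87,87,87,87]}'
python3 - <<'E'
from h import *
p,q,s=st(); im=eyes.camera("wrist"); cv2.imwrite("pics/w2.png",im); im=cv2.resize(im,(800,600),interpolation=cv2.INTER_CUBIC)
for X in[(.641,.142,.068),(.641+.022,.142,.012),(.641-.022,.142,.012)]: print((np.array(wproj(p,q,X))+.5)/.64-.5)
cv2.imwrite("pics/w2b.png",im); print(p,q,s["time"],s["joint_positions"])
E
```

```text
time: 1.95
ee_pos: [0.5319, 0.2594, 0.2322]
eef_rot: [0.16, 0.987, -0.001, -0.001]
ft_force: [-0.5, 1.4, -0.2]
width: 0.0869
time: 2.45
ee_pos: [0.6261, 0.167, 0.2318]
eef_rot: [0.159, 0.987, -0.0, -0.001]
ft_force: [-0.7, -0.2, 0.5]
width: 0.0873
time: 3.05
ee_pos: [0.6392, 0.1484, 0.1348]
eef_rot: [0.158, 0.987, 0.001, 0.001]
ft_force: [0.2, 0.1, 0.5]
width: 0.0871
[392.93726473 333.82246851]
[406.299112   338.05315006]
[383.33485346 271.57247058]
[0.63917134 0.14840308 0.1347727 ] [1.58280566e-01 9.87393561e-01 9.23656584e-04 6.03672554e-04] 3.05 [-0.50928714  0.47078023  0.285252    1.50776048 -0.13973144  1.18111392
  1.05238311]
```

View pics/w2b.png

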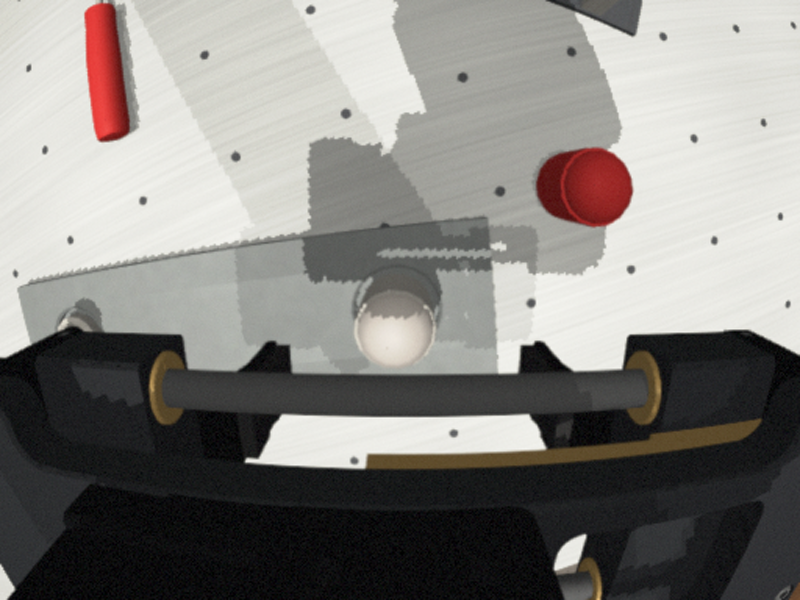

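The view shows the sensor's dome centred at (395,326), within a millimetre or so of where (0.641, 0.142) projects, and the red lookalike is clear at (590,187). I'll descend and grip.

```bash

python3 -m inch '{"translation":[[0.02,-0.06,-0.3],[0.02,-0.06,-0.6],[0.02,-0.06,-0.8],[0.02,-0.06,-1],[0.02,-0.06,-1],[0.02,-0.06,-1],[0.02,-0.06,-1]],"rot":[[0,0,0],[0,0,0],[0,0,0],[0,0,0],[0,0,0],[0,0,0],[0,0,0]],"jaw":[87,87,87,87,87,87,87]}' 25
python3 -m inch '{"translation":[[0,0,0],[0,0,0],[0,0,0],[0,0,0],[0,0,0],[0,0,0],[0,0,0],[0,0,0]],"rot":[[0,0,0],[0,0,0],[0,0,0],[0,0,0],[0,0,0],[0,0,0],[0,0,0],[0,0,0]],"jaw":[38,38,38,38,38,38,38,38]}'
python3 - <<'E'
from h import *
p,q,s=st(); print(p,q,s["width"],s["ft_force"],s["time"])
E
```

```text
time: 3.8
ee_pos: [0.6421, 0.1424, 0.0363]
eef_rot: [0.158, 0.987, 0.001, 0.002]
ft_force: [0.6, -0.2, -0.2]
width: 0.087
time: 4.6
ee_pos: [0.6421, 0.1424, 0.0363]
eef_rot: [0.158, 0.987, 0.001, 0.002]
ft_force: [0.1, -0.1, -0.4]
width: 0.0431
[0.64214032 0.14235894 0.03630982] [0.15846384 0.98736263 0.00135126 0.00155854] 0.0431170138410436 [ 0.08655527 -0.11153456 -0.36762048] 4.6
```

```bash

python3 -m inch '{"translation":[[0,0,0.15],[0,0,0.3],[-0.05,-0.25,0.3],[-0.10,-0.5,0.3],[-0.15,-0.75,0.3],[-0.2,-1,0.3],[-0.2,-1,0.3]],"rot":[[0,0,0],[0,0,0],[0,0,0],[0,0,0],[0,0,0],[0,0,0],[0,0,0]],"jaw":[38,38,38,38,38,38,38]}'
python3 -m inch '{"translation":[[-0.04,-0.18,0],[-0.04,-0.18,0],[-0.04,-0.18,-0.1],[-0.04,-0.18,-0.1]],"rot":[[0,0,0],[0,0,0],[0,0,0],[0,0,0]],"jaw":[38,38,38,38]}'
python3 - <<'E'
from h import *
p,q,s=st(); im=eyes.camera("wrist"); cv2.imwrite("pics/w3.png",im); im=cv2.resize(im,(800,600),interpolation=cv2.INTER_CUBIC)
for X in[(.6418,.1432,.012),(.593,-.0918,.012)]: print((np.array(wproj(p,q,X))+.5)/.64-.5)
cv2.imwrite("pics/w3b.png",im); print(p,q,s["width"],s["ft_force"],s["time"],s["joint_positions"])
E
```

```text
time: 5.3
ee_pos: [0.6222, 0.0371, 0.068]
eef_rot: [0.161, 0.987, 0.0, 0.002]
ft_force: [0.2, -0.6, -2.9]
width: 0.0435
time: 5.7
ee_pos: [0.6176, 0.0204, 0.0569]
eef_rot: [0.161, 0.987, 0.001, 0.002]
ft_force: [-0.3, 1.0, -3.0]
width: 0.0433
[660.28535181 305.51635378]
[172.99628106 361.26131633]
[0.61757725 0.02036418 0.05693357] [1.60667146e-01 9.87007283e-01 5.58750679e-04 1.54224443e-03] 0.043311885057469364 [-0.26114809  0.98661082 -3.03500894] 5.7 [-0.34678266  0.47640092  0.30460819  1.68420494 -0.16432459  1.00280441
  1.2622312 ]
```

View pics/w3b.png

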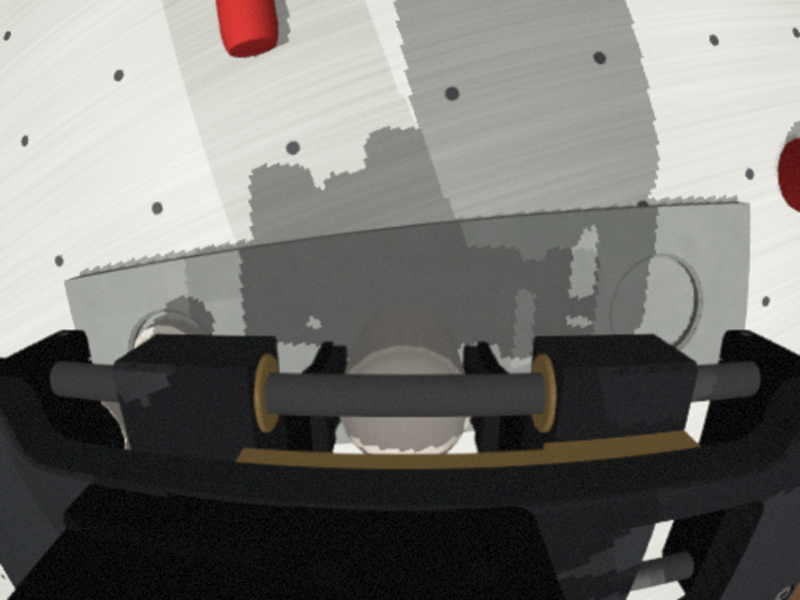

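The empty seat shows at centre (656,303), within 2 mm of the prediction (660,305). The sensor hangs upright in the jaws over free plate. I'll set it down, release, and go to the lamp.

```bash

python3 -m inch '{"translation":[[0,0,-0.07],[0,0,-0.11],[0,0,-0.145],[0,0,-0.145],[0,0,-0.145],[0,0,-0.145],[0,0,-0.145],[0,0,-0.145],[0,0,-0.145],[0,0,-0.145]],"rot":[[0,0,0],[0,0,0],[0,0,0],[0,0,0],[0,0,0],[0,0,0],[0,0,0],[0,0,0],[0,0,0],[0,0,0]],"jaw":[38,38,38,38,38,50,60,87,87,87]}'
python3 -m inch '{"translation":[[0,0,0.2],[0,0,0.5],[0,0,0.9],[0,0,0.9],[-0.1,-0.5,0.9],[-0.2,-1,0.9],[-0.2,-1,0.9],[-0.2,-1,0.9]],"rot":[[0,0,0],[0,0,0],[0,0,0],[0,0,0],[0,0,0],[0,0,0],[0,0,0],[0,0,0]],"jaw":[87,87,87,87,87,87,87,87]}'
python3 -m inch '{"translation":[[-0.03,-0.14,0],[-0.03,-0.14,0],[-0.03,-0.14,0]],"rot":[[0,0,0],[0,0,0],[0,0,0]],"jaw":[87,87,87]}'
python3 - <<'E'
from h import *
p,q,s=st(); im=eyes.camera("wrist"); cv2.imwrite("pics/w4.png",im); im=cv2.resize(im,(800,600),interpolation=cv2.INTER_CUBIC)
for X in[(.593,-.0925,.090),(.593,-.0925,.012),(.6176,.0204,.066)]: print((np.array(wproj(p,q,X))+.5)/.64-.5)
cv2.imwrite("pics/w4b.png",im); print(p,q,s["width"],s["ft_force"],s["time"],s["joint_positions"])
E
```

```text
time: 6.75
ee_pos: [0.6178, 0.0204, 0.0429]
eef_rot: [0.161, 0.987, 0.001, 0.002]
ft_force: [-0.2, 0.4, -0.4]
width: 0.0741
time: 7.55
ee_pos: [0.5975, -0.0814, 0.1329]
eef_rot: [0.162, 0.987, 0.0, 0.002]
ft_force: [0.7, 1.5, -0.1]
width: 0.0871
time: 7.85
ee_pos: [0.5945, -0.0949, 0.1327]
eef_rot: [0.162, 0.987, 0.001, 0.002]
ft_force: [0.3, 0.2, -0.0]
width: 0.0871
[408.19615464 337.63387604]
[407.05512905 296.24090356]
[627.68615722 296.86725531]
[ 0.59452773 -0.09485022  0.13271342] [1.62033968e-01 9.86783582e-01 5.21372656e-04 1.69802965e-03] 0.08709919464851343 [ 0.29557674  0.2228238  -0.03538085] 7.85 [-0.21818889  0.36352575  0.3718782   1.67009019 -0.14428407  1.1314647
  1.43794182]
```

View pics/w4b.png

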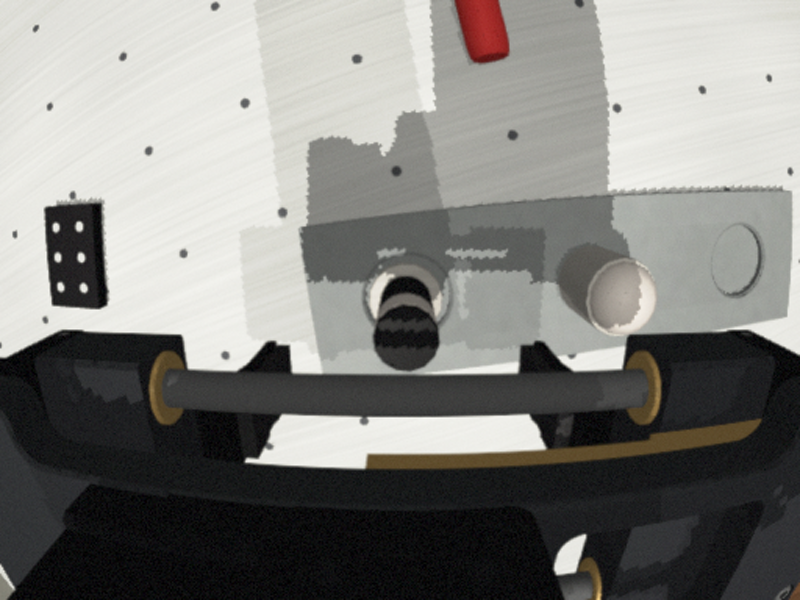

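The lamp stands upright with its top at (407,338), as predicted for (0.593, −0.0925). The sensor stands upright at (622,297) and the far seat is free. I'll grasp the lamp.

```bash

python3 -m inch '{"translation":[[-0.02,0.02,-0.3],[-0.02,0.02,-0.5],[-0.02,0.02,-0.7],[-0.02,0.02,-0.86],[-0.02,0.02,-0.86],[-0.02,0.02,-0.86]],"rot":[[0,0,0],[0,0,0],[0,0,0],[0,0,0],[0,0,0],[0,0,0]],"jaw":[87,87,87,87,87,87]}' 25
python3 -m inch '{"translation":[[0,0,0],[0,0,0],[0,0,0],[0,0,0],[0,0,0],[0,0,0],[0,0,0],[0,0,0]],"rot":[[0,0,0],[0,0,0],[0,0,0],[0,0,0],[0,0,0],[0,0,0],[0,0,0],[0,0,0]],"jaw":[25,25,25,25,25,25,25,25]}'
python3 -m inch '{"translation":[[0,0,0.2],[0,0,0.5],[0,0,0.8],[0,0,0.97],[0,0,0.97]],"rot":[[0,0,0],[0,0,0],[0,0,0],[0,0,0],[0,0,0]],"jaw":[25,25,25,25,25]}'
python3 - <<'E'
from h import *
p,q,s=st(); print(p,q,s["width"],s["ft_force"],s["time"]); print(wback(*[np.array(x) for x in ([0.61757725,0.02036418,0.05693357],[1.60667146e-01,9.87007283e-01,5.58750679e-04,1.54224443e-03])],(656.5+.5)*.64-.5,(303.5)*.64-.5,.012))
E
```

```text
time: 8.5
ee_pos: [0.5929, -0.0923, 0.0471]
eef_rot: [0.162, 0.987, 0.001, 0.002]
ft_force: [0.1, -0.2, -0.1]
width: 0.0872
time: 9.3
ee_pos: [0.5929, -0.0923, 0.0471]
eef_rot: [0.162, 0.987, 0.001, 0.002]
ft_force: [-0.0, -1.7, 1.0]
width: 0.0315
time: 9.8
ee_pos: [0.5942, -0.0926, 0.1464]
eef_rot: [0.162, 0.987, 0.001, 0.004]
ft_force: [-0.2, -0.9, -2.2]
width: 0.0296
[ 0.59416976 -0.0925802   0.14641216] [1.61680211e-01 9.86835708e-01 8.58181833e-04 3.74936035e-03] 0.029630344269982106 [-0.15508873 -0.93452771 -2.18849541] 9.8
[0.63982687 0.14128013 0.012     ]
```

```bash

python3 -m inch '{"translation":[[0.05,0.25,0],[0.1,0.5,0],[0.15,0.75,0],[0.19,0.95,0],[0.19,0.95,0]],"rot":[[0,0,0],[0,0,0],[0,0,0],[0,0,0],[0,0,0]],"jaw":[25,25,25,25,25]}'
python3 -m inch '{"translation":[[0.05,0.25,0],[0.1,0.5,0],[0.15,0.75,0],[0.19,0.95,0],[0.19,0.95,0]],"rot":[[0,0,0],[0,0,0],[0,0,0],[0,0,0],[0,0,0]],"jaw":[25,25,25,25,25]}'
python3 -m inch '{"translation":[[0.09,0.4,-0.1],[0.09,0.4,-0.3],[0.09,0.42,-0.5],[0.09,0.42,-0.5],[0.09,0.42,-0.5]],"rot":[[0,0,0],[0,0,0],[0,0,0],[0,0,0],[0,0,0]],"jaw":[25,25,25,25,25]}'
python3 - <<'E'
from h import *
p,q,s=st(); im=eyes.camera("wrist"); cv2.imwrite("pics/w5.png",im); im=cv2.resize(im,(800,600),interpolation=cv2.INTER_CUBIC)
for X in[(.641,.142,.012),np.r_[p[:2],p[2]-.0471+.006]]: print((np.array(wproj(p,q,X))+.5)/.64-.5)
cv2.imwrite("pics/w5b.png",im[100:500]); print(p,q,s["width"],s["ft_force"],s["time"])
E
```

```text
time: 10.3
ee_pos: [0.6127, 0.0067, 0.1443]
eef_rot: [0.159, 0.987, 0.001, 0.002]
ft_force: [-0.5, 0.9, -2.7]
width: 0.0297
time: 10.8
ee_pos: [0.631, 0.1051, 0.1425]
eef_rot: [0.157, 0.988, 0.002, 0.001]
ft_force: [-0.1, 0.3, -1.6]
width: 0.0295
time: 11.3
ee_pos: [0.6397, 0.1458, 0.0921]
eef_rot: [0.158, 0.987, 0.001, 0.001]
ft_force: [-0.2, 0.2, -0.8]
width: 0.0296
[397.87529146 323.3762545 ]
[404.15201782 343.76913744]
[0.6397472  0.14578327 0.09207473] [1.57726735e-01 9.87481894e-01 1.12262920e-03 7.25522480e-04] 0.029563770577308815 [-0.21666237  0.24648731 -0.76088869] 11.3
```

View pics/w5b.png

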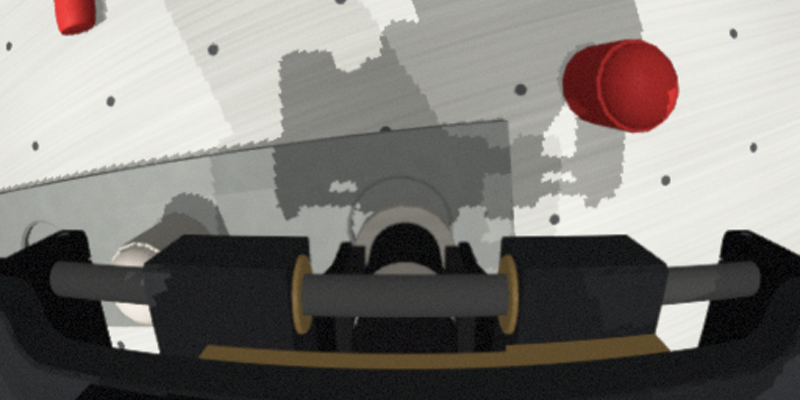

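The lamp hangs upright and its foot at about (404,344) is just off the empty seat, whose arc spans x 350–453 with centre about (401,322). I'll shift slightly, lower and release.

```bash

python3 -m inch '{"translation":[[0.01,-0.02,-0.1],[0.01,-0.025,-0.2],[0.01,-0.025,-0.3],[0.01,-0.025,-0.38],[0.01,-0.025,-0.44],[0.01,-0.025,-0.445],[0.01,-0.025,-0.445]],"rot":[[0,0,0],[0,0,0],[0,0,0],[0,0,0],[0,0,0],[0,0,0],[0,0,0]],"jaw":[25,25,25,25,25,25,25]}'
python3 - <<'E'
from h import *
p,q,s=st(); im=eyes.camera("side"); cv2.imwrite("pics/s1.png",im)
print(p,q,s["width"],s["ft_force"],s["time"])
E
```

```text
time: 12.05
ee_pos: [0.6416, 0.1434, 0.0486]
eef_rot: [0.158, 0.987, 0.002, 0.002]
ft_force: [0.5, -0.3, -0.9]
width: 0.0294
[0.64157479 0.14340238 0.0485562 ] [0.15775606 0.98747547 0.00153087 0.00169527] 0.029446725585991818 [ 0.45663842 -0.32081201 -0.86255734] 12.05
```

```bash

python3 -m inch '{"translation":[[0,0,-0.012],[0,0,-0.015],[0,0,-0.015],[0,0,-0.015],[0,0,-0.015],[0,0,-0.015],[0,0,-0.015],[0,0,-0.015]],"rot":[[0,0,0],[0,0,0],[0,0,0],[0,0,0],[0,0,0],[0,0,0],[0,0,0],[0,0,0]],"jaw":[25,25,25,33,40,60,87,87]}'
python3 -m inch '{"translation":[[0,0,0.2],[0,0,0.4],[0,0,0.7],[0,0,0.9],[0,0,0.9]],"rot":[[0,0,0],[0,0,0],[0,0,0],[0,0,0],[0,0,0]],"jaw":[87,87,87,87,87]}'
python3 -m inch '{"translation":[[-0.1,-0.5,0],[-0.2,-0.95,0],[-0.2,-1,0],[-0.2,-1,0],[-0.2,-1,0]],"rot":[[0,0,0],[0,0,0],[0,0,0],[0,0,0],[0,0,0]],"jaw":[87,87,87,87,87]}'
python3 - <<'E'
from h import *
p,q,s=st(); im=eyes.camera("wrist"); cv2.imwrite("pics/w6.png",im); im=cv2.resize(im,(800,600),interpolation=cv2.INTER_CUBIC)
for X in[(.6176,.0204,.060),(.6412,.1432,.09),(.6412,.1432,.012),(.593,-.0925,.012)]: print((np.array(wproj(p,q,X))+.5)/.64-.5)
cv2.imwrite("pics/w6b.png",im[100:500]); print(p,q,s["width"],s["ft_force"],s["time"])
E
```

```text
time: 12.9
ee_pos: [0.6415, 0.1435, 0.0469]
eef_rot: [0.158, 0.987, 0.002, 0.002]
ft_force: [-0.1, 0.2, 1.0]
width: 0.0561
time: 13.4
ee_pos: [0.6432, 0.1438, 0.1404]
eef_rot: [0.158, 0.987, 0.003, 0.004]
ft_force: [0.2, 0.4, 0.8]
width: 0.0858
time: 13.9
ee_pos: [0.6231, 0.0452, 0.1398]
eef_rot: [0.157, 0.988, 0.003, 0.004]
ft_force: [0.3, 0.9, -0.5]
width: 0.0869
[354.60139848 322.94189104]
[609.81441365 308.01140859]
[558.77359154 276.09686444]
[193.29918216 317.8552415 ]
[0.6231368  0.04521291 0.13978649] [0.15719467 0.98755648 0.00299279 0.003616  ] 0.08692950801717686 [ 0.32606849  0.8802821  -0.48415324] 13.9
```

View pics/w6b.png

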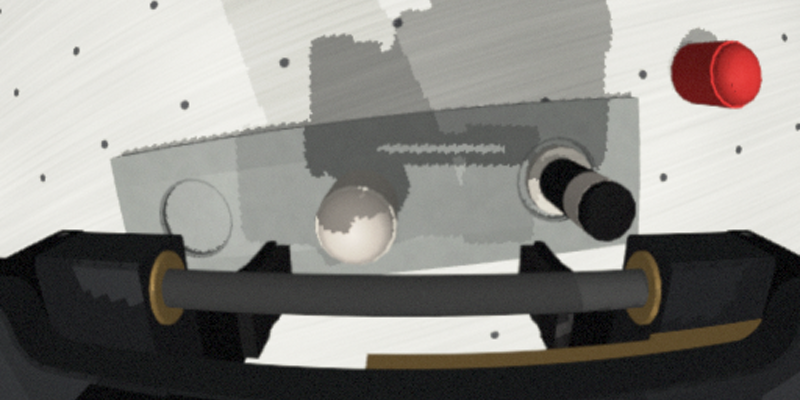

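The lamp stands upright in its new seat, with its foot inside the rim and its top at (607,310). The sensor is upright at (356,323) and the free seat is at (196,317). Next is the sensor, and I'll take out the small tool tilt (0.5°) on the way.

```bash

python3 -m inch '{"translation":[[-0.055,-0.25,0],[-0.055,-0.25,-0.3],[-0.055,-0.25,-0.55],[-0.055,-0.25,-0.8],[-0.055,-0.25,-0.97],[-0.055,-0.25,-0.97],[-0.055,-0.25,-0.97]],"rot":[[-0.005,0.008,0],[-0.005,0.008,0],[-0.005,0.008,0],[-0.005,0.008,0],[-0.005,0.008,0],[-0.005,0.008,0],[-0.005,0.008,0]],"jaw":[87,87,87,87,87,87,87]}' 25
python3 -m inch '{"translation":[[0,0,0],[0,0,0],[0,0,0],[0,0,0],[0,0,0],[0,0,0],[0,0,0],[0,0,0]],"rot":[[0,0,0],[0,0,0],[0,0,0],[0,0,0],[0,0,0],[0,0,0],[0,0,0],[0,0,0]],"jaw":[38,38,38,38,38,38,38,38]}'
python3 -m inch '{"translation":[[0,0,0.1],[0,0,0.25],[-0.05,-0.25,0.25],[-0.1,-0.5,0.25],[-0.15,-0.75,0.25],[-0.19,-0.95,0.25],[-0.19,-0.95,0.25],[-0.19,-0.95,0.25]],"rot":[[0,0,0],[0,0,0],[0,0,0],[0,0,0],[0,0,0],[0,0,0],[0,0,0],[0,0,0]],"jaw":[38,38,38,38,38,38,38,38]}'
python3 - <<'E'
from h import *
p,q,s=st(); print(p,q,s["width"],s["ft_force"],s["time"])
E
```

```text
time: 14.65
ee_pos: [0.6179, 0.0218, 0.0429]
eef_rot: [0.156, 0.988, -0.0, -0.0]
ft_force: [0.1, -0.3, 0.5]
width: 0.0869
time: 15.45
ee_pos: [0.6178, 0.0216, 0.043]
eef_rot: [0.156, 0.988, -0.0, -0.0]
ft_force: [-0.7, -0.6, 1.5]
width: 0.0433
time: 16.25
ee_pos: [0.5992, -0.0735, 0.069]
eef_rot: [0.157, 0.988, -0.0, 0.0]
ft_force: [0.6, 0.3, -2.3]
width: 0.0435
[ 0.59922513 -0.07348351  0.06904333] [ 1.56518845e-01  9.87674943e-01 -2.81463609e-05  2.38048598e-04] 0.04346634168232863 [ 0.5752815   0.30861575 -2.32746448] 16.25
```

```bash

python3 -m inch '{"translation":[[-0.06,-0.18,0],[-0.06,-0.18,0],[-0.06,-0.18,-0.07],[-0.06,-0.18,-0.14],[-0.06,-0.18,-0.2],[-0.06,-0.18,-0.26],[-0.06,-0.18,-0.31],[-0.06,-0.18,-0.315],[-0.06,-0.18,-0.315],[-0.06,-0.18,-0.315]],"rot":[[0,0,0],[0,0,0],[0,0,0],[0,0,0],[0,0,0],[0,0,0],[0,0,0],[0,0,0],[0,0,0],[0,0,0]],"jaw":[38,38,38,38,38,38,38,38,38,38]}'
python3 - <<'E'
from h import *
p,q,s=st(); print(p,q,s["width"],s["ft_force"],s["time"])
E
```

```text
time: 17.25
ee_pos: [0.5933, -0.0915, 0.0376]
eef_rot: [0.157, 0.988, -0.0, 0.0]
ft_force: [-1.4, -0.1, -3.1]
width: 0.0436
[ 0.59327179 -0.09150754  0.0375704 ] [ 1.56559151e-01  9.87668542e-01 -2.52425221e-05  2.86891129e-04] 0.04364293181227474 [-1.44123846 -0.13343128 -3.13887848] 17.25
```

```bash

python3 -m inch '{"translation":[[0,0,-0.007],[0,0,-0.007],[0,0,-0.007],[0,0,-0.007],[0,0,-0.007],[0,0,-0.007],[0,0,-0.007],[0,0,-0.007]],"rot":[[0,0,0],[0,0,0],[0,0,0],[0,0,0],[0,0,0],[0,0,0],[0,0,0],[0,0,0]],"jaw":[38,38,46,52,60,87,87,87]}'
python3 -m inch '{"translation":[[0,0,0.2],[0,0,0.5],[0,0,0.9],[0,0,1],[0,0,1]],"rot":[[0,0,0],[0,0,0],[0,0,0],[0,0,0],[0,0,0]],"jaw":[87,87,87,87,87]}'
python3 -m inch '{"translation":[[-0.2,0.4,0.4],[-0.4,0.9,0.6],[-0.4,1,0.6],[-0.4,1,0.6],[-0.4,1,0.6]],"rot":[[0,0,-0.13],[0,0,-0.257],[0,0,-0.257],[0,0,-0.257],[0,0,-0.257]],"jaw":[87,87,87,87,87]}'
python3 - <<'E'
from h import *
p,q,s=st(); a=eyes.camera("wrist"); b=eyes.camera("side"); cv2.imwrite("pics/w7.png",a); cv2.imwrite("pics/s7.png",b)
A=cv2.resize(a[90:290],(800,312),interpolation=cv2.INTER_CUBIC); B=cv2.resize(b[140:270,200:380],None,fx=2.2,fy=2.2,interpolation=cv2.INTER_CUBIC)
o=np.zeros((600,800,3),np.uint8); o[:312]=A; o[312:312+B.shape[0],:B.shape[1]]=B[:288]; cv2.imwrite("pics/c7.png",o)
for X in[(.5937,-.092,.054),(.6412,.1432,.09)]:
  print((np.array(wproj(p,q,X))-[0,90]+.5)/.64-.5)
  if X[1]<0: print((np.array(proj(eyes.calibration("side"),X))-[200,140])*2.2+[0,312])
print(p,q,s["width"],s["ft_force"],s["time"])
E
```

```text
time: 18.05
ee_pos: [0.5933, -0.0915, 0.0369]
eef_rot: [0.157, 0.988, -0.0, 0.0]
ft_force: [-0.7, 0.1, -0.5]
width: 0.0762
time: 18.55
ee_pos: [0.5944, -0.0916, 0.1388]
eef_rot: [0.157, 0.988, 0.0, 0.002]
ft_force: [-0.3, 0.6, -1.4]
width: 0.087
time: 19.05
ee_pos: [0.5539, 0.0087, 0.1975]
eef_rot: [0.287, 0.958, -0.0, 0.001]
ft_force: [-0.2, -0.7, -0.2]
width: 0.087
[317.77430564 271.74549867]
[160.75349934 494.21444039]
[656.35625515 163.17808636]
[0.55386767 0.00874717 0.19746036] [ 2.86778895e-01  9.57995716e-01 -3.92979870e-04  1.38517969e-03] 0.08695395376452991 [-0.22335753 -0.71868847 -0.19320838] 19.05
```

View pics/c7.png

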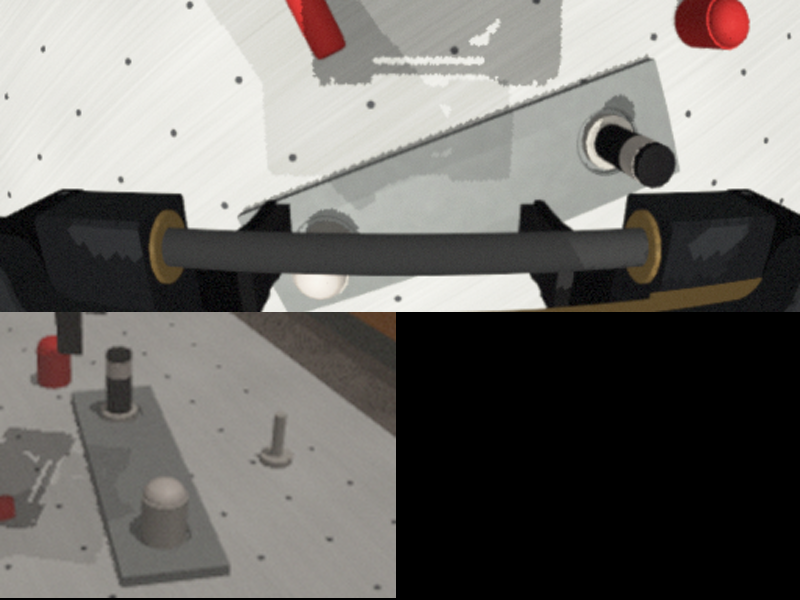

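Lamp and sensor are both upright and seated, with the lamp in the +y seat (top 655,165) and the sensor in the −y seat (dome at 320,275). In the side crop both are sunk inside the rims. Now I'll go to the tray.

```bash

python3 -m inch '{"translation":[[-0.3,0.5,0],[-0.3,0.9,0],[-0.3,0.9,0],[-0.3,0.9,0]],"rot":[[0,0,0],[0,0,0],[0,0,0],[0,0,0]],"jaw":[87,87,87,87]}'
python3 -m inch '{"translation":[[-0.3,0.5,0],[-0.3,0.9,0],[-0.3,0.9,0],[-0.3,0.9,0]],"rot":[[0,0,0],[0,0,0],[0,0,0],[0,0,0]],"jaw":[87,87,87,87]}'
python3 -m inch '{"translation":[[-0.3,0.5,0],[-0.3,0.9,0],[-0.3,0.9,0],[-0.3,0.9,0]],"rot":[[0,0,0],[0,0,0],[0,0,0],[0,0,0]],"jaw":[87,87,87,87]}'
python3 -m inch '{"translation":[[-0.12,0.4,0],[-0.12,0.7,-0.3],[-0.12,0.7,-0.5],[-0.12,0.7,-0.5],[-0.12,0.7,-0.5],[-0.12,0.7,-0.5]],"rot":[[0,0,0],[0,0,0],[0,0,0],[0,0,0],[0,0,0],[0,0,0]],"jaw":[60,50,50,50,50,50]}'
python3 - <<'E'
from h import *
import json
p,q,s=st(); a=eyes.camera("wrist"); cv2.imwrite("pics/w8.png",a); json.dump([p.tolist(),q.tolist()],open("w8.json","w"))
cv2.imwrite("pics/w8b.png",cv2.resize(a[90:290],(800,312),interpolation=cv2.INTER_CUBIC))
d=np.array([.8349,-.5505]);n=np.array([.5505,.8349])
for u,v,z in[(.055,.035,.006),(.055,-.035,.006),(-.055,.035,.006),(-.055,-.035,.006),(-.053,.007,.074),(-.053,-.007,.074),(0,.007,.074),(0,-.007,.074)]:
  print(u,v,z,((np.array(wproj(p,q,np.r_[np.array([.4527,.3515])+u*d+v*n,z]))-[0,90]+.5)/.64-.5).round(1))
print(p,q,np.degrees(2*np.arctan2(q[1],q[0]))-90,s["width"],s["ft_force"],s["time"],s["joint_positions"])
E
```

```text
time: 19.55
ee_pos: [0.5239, 0.0969, 0.1966]
eef_rot: [0.288, 0.958, -0.001, 0.001]
ft_force: [0.7, -1.6, 0.9]
width: 0.0873
time: 19.95
ee_pos: [0.4944, 0.1859, 0.196]
eef_rot: [0.288, 0.958, -0.002, 0.001]
ft_force: [-0.7, -0.6, 0.4]
width: 0.0869
time: 20.35
ee_pos: [0.4653, 0.2744, 0.1955]
eef_rot: [0.289, 0.957, -0.002, 0.001]
ft_force: [1.2, -1.3, -0.2]
width: 0.0871
time: 20.95
ee_pos: [0.455, 0.3431, 0.147]
eef_rot: [0.29, 0.957, -0.002, 0.002]
ft_force: [0.0, -0.6, 1.2]
width: 0.0518
0.055 0.035 0.006 [465.8 221.1]
0.055 -0.035 0.006 [362.3 221.7]
-0.055 0.035 0.006 [469.8  55.5]
-0.055 -0.035 0.006 [357.7  55.8]
-0.053 0.007 0.074 [430.9  62. ]
-0.053 -0.007 0.074 [401.6  62.1]
0 0.007 0.074 [430.5 169.2]
0 -0.007 0.074 [402.4 169.4]
[0.45495763 0.34305396 0.14700994] [ 0.2900219   0.9570169  -0.0018272   0.00161964] 56.28136276578246 0.05181696901310246 [ 0.02112221 -0.56933191  1.20177516] 20.95 [-0.81468046  0.27368695  0.10042575  1.72540606 -0.02461224  1.14530769
  0.27452137]
```

View pics/w8b.png

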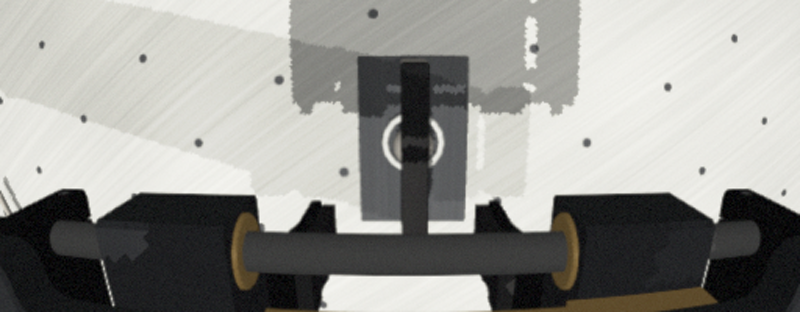

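The tray corners (358,56), (468,56), (361,220), (466,220) and the bar at x 401–430 match the projected model to a pixel, with the ball in the ring at (412,142). I'll descend and grip.

```bash

python3 -m inch '{"translation":[[-0.023,0.084,0],[-0.023,0.084,-0.2],[-0.023,0.084,-0.4],[-0.023,0.084,-0.6],[-0.023,0.084,-0.8],[-0.023,0.084,-0.88],[-0.023,0.084,-0.88],[-0.023,0.084,-0.88]],"rot":[[0.004,0.002,0.005],[0.004,0.002,0.005],[0.004,0.002,0.005],[0.004,0.002,0.005],[0.004,0.002,0.005],[0.004,0.002,0.005],[0.004,0.002,0.005],[0.004,0.002,0.005]],"jaw":[50,50,50,50,50,50,50,50]}' 10
python3 -m inch '{"translation":[[0,0,0],[0,0,0],[0,0,0],[0,0,0],[0,0,0],[0,0,0],[0,0,0],[0,0,0],[0,0,0],[0,0,0],[0,0,0],[0,0,0]],"rot":[[0,0,0],[0,0,0],[0,0,0],[0,0,0],[0,0,0],[0,0,0],[0,0,0],[0,0,0],[0,0,0],[0,0,0],[0,0,0],[0,0,0]],"jaw":[40,30,24,20,18,17,16,15,14,13,10,8]}'
python3 -m inch '{"translation":[[0,0,0],[0,0,0],[0,0,0],[0,0,0],[0,0,0]],"rot":[[0,0,0],[0,0,0],[0,0,0],[0,0,0],[0,0,0]],"jaw":[8,8,8,8,8]}' 45
python3 - <<'E'
from h import *
p,q,s=st(); print(p,q,s["width"],s["ft_force"],s["torque"],s["time"])
E
```

```text
time: 21.8
ee_pos: [0.4529, 0.3524, 0.0601]
eef_rot: [0.287, 0.958, 0.001, 0.0]
ft_force: [-0.2, 1.4, 0.5]
width: 0.0503
time: 23.0
ee_pos: [0.4528, 0.3525, 0.0599]
eef_rot: [0.287, 0.958, 0.001, 0.0]
ft_force: [-1.0, 0.4, -2.0]
width: 0.014
time: 23.5
ee_pos: [0.4528, 0.3525, 0.0599]
eef_rot: [0.287, 0.958, 0.001, 0.0]
ft_force: [-0.2, 0.7, -1.9]
width: 0.013
[0.45280195 0.35253131 0.05988961] [2.87137736e-01 9.57889030e-01 6.82004526e-04 2.49188237e-04] 0.013041238809100398 [-0.2140831   0.73380881 -1.91691603] [-0.06579736  0.0393413   0.02650348] 23.5
```

```bash

python3 -m inch '{"translation":[[0,0,0.002],[0,0,0.012],[0,0,0.036],[0,0,0.076],[0,0,0.135],[0,0,0.21],[0,0,0.3],[0,0,0.4],[0,0,0.5],[0,0,0.6],[0,0,0.7],[0,0,0.79],[0,0,0.865],[0,0,0.924],[0,0,0.965],[0,0,0.988],[0,0,0.998],[0,0,1],[0,0,1],[0,0,1]],"rot":[[0,0,0],[0,0,0],[0,0,0],[0,0,0],[0,0,0],[0,0,0],[0,0,0],[0,0,0],[0,0,0],[0,0,0],[0,0,0],[0,0,0],[0,0,0],[0,0,0],[0,0,0],[0,0,0],[0,0,0],[0,0,0],[0,0,0],[0,0,0]],"jaw":[8,8,8,8,8,8,8,8,8,8,8,8,8,8,8,8,8,8,8,8]}'
python3 - <<'E'
from h import *
p,q,s=st(); print(p,q,s["width"],s["ft_force"],s["torque"],s["time"])
b=eyes.camera("side"); cv2.imwrite("pics/s8.png",b); cv2.imwrite("pics/w9.png",eyes.camera("wrist"))
E
```

```text
time: 25.5
ee_pos: [0.4527, 0.3524, 0.1596]
eef_rot: [0.287, 0.958, 0.0, 0.0]
ft_force: [-0.6, -0.5, -1.3]
width: 0.0135
[0.4527036  0.3524043  0.15961003] [2.87185547e-01 9.57874848e-01 4.68543283e-04 1.35652187e-04] 0.013531624847427625 [-0.57372122 -0.53190722 -1.32347475] [-0.04125136  0.02506168 -0.01102194] 25.5
```

```bash

python3 -m inch '{"translation":[[0.001,-0.001,0],[0.005,-0.009,0],[0.015,-0.029,0],[0.032,-0.063,0.01],[0.056,-0.111,0.02],[0.086,-0.172,0.03],[0.123,-0.245,0.04],[0.163,-0.325,0.05],[0.205,-0.41,0.05],[0.248,-0.495,0.05],[0.288,-0.575,0.05],[0.324,-0.648,0.05],[0.355,-0.709,0.05],[0.379,-0.757,0.05],[0.396,-0.791,0.05],[0.406,-0.811,0.05],[0.41,-0.819,0.05],[0.41,-0.82,0.05],[0.41,-0.82,0.05]],"rot":[[0,0,0],[0,0,0],[0,0,0],[0,0,0],[0,0,0],[0,0,0],[0,0,0],[0,0,0],[0,0,0],[0,0,0],[0,0,0],[0,0,0],[0,0,0],[0,0,0],[0,0,0],[0,0,0],[0,0,0],[0,0,0],[0,0,0]],"jaw":[8,8,8,8,8,8,8,8,8,8,8,8,8,8,8,8,8,8,8]}'
python3 -m inch '{"translation":[[0.001,-0.001,0],[0.005,-0.009,0],[0.015,-0.029,0],[0.032,-0.063,0],[0.056,-0.111,0],[0.086,-0.172,0],[0.123,-0.245,0],[0.163,-0.325,0],[0.205,-0.41,0],[0.248,-0.495,0],[0.288,-0.575,0],[0.324,-0.648,0],[0.355,-0.709,0],[0.379,-0.757,0],[0.396,-0.791,0],[0.406,-0.811,0],[0.41,-0.819,0],[0.41,-0.82,0],[0.41,-0.82,0]],"rot":[[0,0,0],[0,0,0],[0,0,0],[0,0,0],[0,0,0],[0,0,0],[0,0,0],[0,0,0],[0,0,0],[0,0,0],[0,0,0],[0,0,0],[0,0,0],[0,0,0],[0,0,0],[0,0,0],[0,0,0],[0,0,0],[0,0,0]],"jaw":[8,8,8,8,8,8,8,8,8,8,8,8,8,8,8,8,8,8,8]}'
python3 -m inch '{"translation":[[0.001,-0.001,0],[0.005,-0.009,0],[0.015,-0.029,0],[0.032,-0.063,0],[0.056,-0.111,0],[0.086,-0.172,0],[0.123,-0.245,0],[0.163,-0.325,0],[0.205,-0.41,0],[0.248,-0.495,0],[0.288,-0.575,0],[0.324,-0.648,0],[0.355,-0.709,0],[0.379,-0.757,0],[0.396,-0.791,0],[0.406,-0.811,0],[0.41,-0.819,0],[0.41,-0.82,0],[0.41,-0.82,0]],"rot":[[0,0,0],[0,0,0],[0,0,0],[0,0,0],[0,0,0],[0,0,0],[0,0,0],[0,0,0],[0,0,0],[0,0,0],[0,0,0],[0,0,0],[0,0,0],[0,0,0],[0,0,0],[0,0,0],[0,0,0],[0,0,0],[0,0,0]],"jaw":[8,8,8,8,8,8,8,8,8,8,8,8,8,8,8,8,8,8,8]}'
python3 -m inch '{"translation":[[0.001,-0.001,0],[0.005,-0.009,0],[0.015,-0.029,0],[0.032,-0.063,0],[0.056,-0.111,0],[0.086,-0.172,0],[0.123,-0.245,0],[0.163,-0.325,0],[0.205,-0.41,0],[0.248,-0.495,0],[0.288,-0.575,0],[0.324,-0.648,0],[0.355,-0.709,0],[0.379,-0.757,0],[0.396,-0.791,0],[0.406,-0.811,0],[0.41,-0.819,0],[0.41,-0.82,0],[0.41,-0.82,0]],"rot":[[0,0,0],[0,0,0],[0,0,0],[0,0,0],[0,0,0],[0,0,0],[0,0,0],[0,0,0],[0,0,0],[0,0,0],[0,0,0],[0,0,0],[0,0,0],[0,0,0],[0,0,0],[0,0,0],[0,0,0],[0,0,0],[0,0,0]],"jaw":[8,8,8,8,8,8,8,8,8,8,8,8,8,8,8,8,8,8,8]}'
python3 - <<'E'
from h import *
p,q,s=st(); z=Ro.from_quat(q).as_matrix()[:,2]; print(p,q,z,s["width"],s["ft_force"],s["torque"],s["time"],s["joint_positions"])
E
```

```text
time: 27.5
ee_pos: [0.4936, 0.2708, 0.1647]
eef_rot: [0.287, 0.958, 0.001, 0.0]
ft_force: [0.1, 0.7, -2.2]
width: 0.0134
time: 29.4
ee_pos: [0.5345, 0.189, 0.1647]
eef_rot: [0.287, 0.958, 0.001, 0.0]
ft_force: [0.6, 0.0, -1.9]
width: 0.0134
time: 31.3
ee_pos: [0.5754, 0.1073, 0.1647]
eef_rot: [0.287, 0.958, 0.001, 0.0]
ft_force: [0.1, -0.6, -1.6]
width: 0.0137
time: 33.2
ee_pos: [0.6163, 0.0257, 0.1647]
eef_rot: [0.286, 0.958, 0.001, -0.0]
ft_force: [-0.7, 0.0, -2.3]
width: 0.0138
[0.61630488 0.02565872 0.1646791 ] [ 2.86374269e-01  9.58117544e-01  7.41015873e-04 -1.34699512e-05] [ 3.98604164e-04  1.42767551e-03 -9.99998901e-01] 0.013828055002965906 [-0.69241155  0.0207501  -2.27653678] [-0.04070165 -0.04011764 -0.05397677] 33.2 [-0.35538562  0.36279328  0.30310534  1.58954021 -0.11512166  1.20618639
  0.96014209]
```

```bash

python3 -m inch '{"translation":[[0,0,-0.001],[0,0,-0.006],[0.002,0,-0.02],[0.003,0,-0.045],[0.005,0,-0.08],[0.006,0,-0.13],[0.007,0,-0.185],[0.01,0,-0.24],[0.01,0,-0.295],[0.01,0,-0.345],[0.01,0,-0.38],[0.01,0,-0.41],[0.01,0,-0.425],[0.01,0,-0.432],[0.01,0,-0.433],[0.01,0,-0.433],[0.01,0,-0.433],[0.01,0,-0.433]],"rot":[[0,0,0],[0,0,0],[0,0,0],[0,0,0],[0,0,0],[0,0,0],[0,0,0],[0,0,0],[0,0,0],[0,0,0],[0,0,0],[0,0,0],[0,0,0],[0,0,0],[0,0,0],[0,0,0],[0,0,0],[0,0,0]],"jaw":[8,8,8,8,8,8,8,8,8,8,8,8,8,8,8,8,8,8]}'
python3 - <<'E'
from h import *
p,q,s=st(); a=eyes.camera("wrist"); b=eyes.camera("side"); t=eyes.camera("top")
for n,i in(("w",a),("s",b),("t",t)): cv2.imwrite(f"pics/{n}10.png",i)
o=np.zeros((600,800,3),np.uint8)
o[:280]=cv2.resize(a[110:285],(800,280),interpolation=cv2.INTER_CUBIC)
B=cv2.resize(b[130:265,210:330],None,fx=2.37,fy=2.37,interpolation=cv2.INTER_CUBIC)  #side
T=cv2.resize(t[110:215,130:330],None,fx=2.5,fy=2.5,interpolation=cv2.INTER_CUBIC)
o[280:280+B.shape[0],:B.shape[1]]=B[:320]; o[280:280+T.shape[0],290:290+T.shape[1]]=T
cv2.imwrite("pics/c10.png",o)
d=np.array([.8349,-.5505]);n=np.array([.5505,.8349]); m=np.array([.6174,.0257]); cs=eyes.calibration("side")
for nm,u,v,z in[("c1",.055,.035,.0675),("c2",.055,-.035,.0675),("c3",-.055,.035,.0675),("c4",-.055,-.035,.0675),("ball",0,0,.08),("bar+",.053,0,.1355),("bar-",-.053,0,.1355)]:
  X=np.r_[m+u*d+v*n,z]
  print(nm,((np.array(wproj(p,q,X))-[0,110]+.5)*800/512-.5).round(0),((np.array(proj(cs,X))-[210,130]+.5)*2.37-.5+[0,280]).round(0))
print(p,q,Ro.from_quat(q).as_matrix()[:,2],s["width"],s["ft_force"],s["time"],abs(s["joint_vel"]).max())
E
```

```text
time: 35.0
ee_pos: [0.6174, 0.0257, 0.1215]
eef_rot: [0.286, 0.958, 0.001, 0.0]
ft_force: [0.2, -1.0, -2.2]
width: 0.0136
c1 [473. 265.] [184. 408.]
c2 [335. 265.] [174. 444.]
c3 [484.  44.] [ 75. 398.]
c4 [326.  44.] [ 59. 432.]
ball [404. 172.] [123. 409.]
bar+ [404. 351.] [180. 361.]
bar- [405.  63.] [ 68. 352.]
[0.6173643  0.02567656 0.12151258] [2.86370563e-01 9.58118600e-01 8.01528349e-04 7.76697721e-05] [ 6.07901957e-04  1.49143377e-03 -9.99998703e-01] 0.013553236236194319 [ 0.24927794 -1.01188152 -2.1769729 ] 35.0 0.001852125054514698
```

View pics/c10.png

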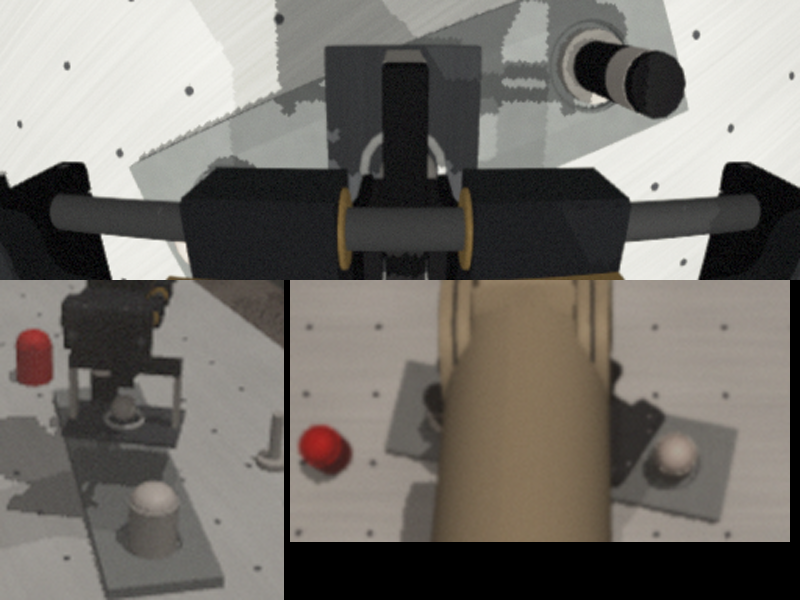

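The last composite shows the ball in its ring in the side view at (123,406), against a predicted (123,409). The tray hangs over the middle of the plate with its bar level, and lamp and sensor stand seated. One numeric check of the tray's height from its edges remains, because the picture allowance is used up.

```bash
python3 - <<'E'
from h import *
import json
from scipy.optimize import least_squares
d=np.array([.8349,-.5505]);n=np.array([.5505,.8349])
def edge(g,a,b):  # strongest gradient along a->b, sub-pixel
    L=np.linalg.norm(np.subtract(b,a)); t=np.linspace(0,1,int(L*5)+1); xs=a[0]+t*(b[0]-a[0]); ys=a[1]+t*(b[1]-a[1])
    v=cv2.remap(g,xs.astype(np.float32)[None],ys.astype(np.float32)[None],cv2.INTER_LINEAR)[0]
    v=np.convolve(v,np.ones(5)/5,'same'); k=np.argmax(abs(np.gradient(v))[6:-6])+6; return np.array([xs[k],ys[k]])
p2,q2,s=st(); w8=[np.array(x) for x in json.load(open("w8.json"))]
for f,p,q,m,zz in(("w8",*w8,np.array([.4527,.3515]),.006),("w10",p2,q2,np.array([.6174,.0257]),.0675)):
    g=cv2.GaussianBlur(cv2.cvtColor(cv2.imread(f"pics/{f}.png"),cv2.COLOR_BGR2GRAY),(0,0),1).astype(np.float32); obs=[]
    for u,v,du,dv in[(-.045,.035,0,1),(-.035,.035,0,1),(-.045,-.035,0,-1),(-.035,-.035,0,-1),(-.055,.02,-1,0),(-.055,-.02,-1,0)]:
        P=lambda e:wproj(p,q,np.r_[m+(u+e*du)*d+(v+e*dv)*n,zz]); a,b=P(-.008),P(.008); o=edge(g,a,b); obs.append((u,v,o,(np.array(b)-a)/np.linalg.norm(np.array(b)-a)))
    def res(x): return [ (np.array(wproj(p,q,np.r_[m+(u+x[0])*d+(v+x[1])*n,zz+x[2]]))-o)@e for u,v,o,e in obs]
    r0=least_squares(res,np.zeros(3),x_scale=.001); print(f,"offset along bar, across, up (mm)",(r0.x*1e3).round(2),"px res",np.round(r0.fun,2), "res0",np.round(res(np.zeros(3)),2))
E
```

```text
w8 offset along bar, across, up (mm) [ 0.32 -0.66 -1.27] px res [ 0.   -0.    0.05 -0.05  0.   -0.  ] res0 [ 0.83  0.83 -0.48 -0.58  0.3   0.3 ]
w10 offset along bar, across, up (mm) [-0.07 -0.9  -0.31] px res [ 0.14 -0.15  0.05 -0.06 -0.2   0.2 ] res0 [ 1.48  1.18 -1.14 -1.24 -0.33  0.08]
```

Both checks agree to about 1 mm: the tray has not slipped and its height is right. I'll hand the job in.

```bash
python3 - <<'E'
from h import *
p,q,s=st(); print(p,s["width"],s["time"],s["ft_force"]); r.close_job()
E
```

```text
[0.6173487  0.02562209 0.12145994] 0.013435336952810463 35.15 [ 0.16456195  0.24204842 -2.74367044]
the job is handed in; nothing more can be done
```

I swapped the lamp and the sensor, then picked up the tray by its bar and carried it to the middle of the plate. I handed the job in at 35.2 s, still holding the tray with a 45 N grip.

**Swap:** I parked the sensor mid-plate, then moved the lamp to the +y seat and the sensor to the −y seat. Pictures after each release showed them upright and inside the rims. The gripper heights at release matched seat-floor depth (TCP 46.9 mm for the lamp, 36.9 mm for the sensor).

**Tray:** At the end the gripper was about 0.1 mm from the estimated middle of the plate, tilted about 0.1°, and not moving. From the gripper height, the ball centre is at about 80 mm.
- **Position:** Fitting the tray's edges in the wrist picture put it within 1 mm of the intended place and height. The same check before the grasp was 1.3 mm low, so the camera itself is only good to about that.
- **Ball:** It was in its pocket in the last side picture. It appeared about 1 pixel above its predicted spot, which is within my reading error.

**Limits of the checks:** The top camera was half blocked by the arm at the end. In the side picture the tray's left edge merged with a shadow, so I did not use it. The last pictures showed nothing touching the tray. I did not re-measure the bracket, screwdriver or spare post at the end, but no move came near them.

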